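# Move the card terminal from its charging dock to the pay stand

## Task

The card terminal has finished charging: press the orange catch of its charging dock so that the terminal springs free, draw it up and off the dock's rail, and slide it down the rail of the pay stand until the stand's own orange catch clicks up behind it. Leave it locked fully home there, let go of it, and do not shove the other things on the counter about.

Things in the scene. Friction and masses are not known exactly. Their poses are not given: they have to be found in the camera images.
- terminal: Dark hand-held card terminal, blue screen and keypad, 160 x 64 x 26 mm, 0.2-0.45 kg, locked on the dock at the start. Origin on the underside of the slide plate on its back, midway along the body; +x to its top (screen) end, y across, +z out of the screen. The body fills x -80..80, y -32..32, z 12..38 mm; grip it by its flat long sides.
- terminal_plate (a point): Middle of the low end, on the underside, of the terminal's aluminium slide plate, at x = -66 mm of the terminal. The plate is 44 mm wide and 5 mm thick, x -66..-7, z 0..5 mm of the terminal (its first 8 mm only 36 mm wide), on a neck 28 mm wide under the body.
- dock_head: Sloping slide mount of the black charging dock, 60 mm wide, tilted 25 degrees. +x runs up the rail, +z out of the bed; origin on the bed. A terminal that is home has the very pose of this frame. The head is fixed to the dock.
- pay_head: The same mount on the grey pay stand (round foot, pole), tilted 35 degrees, empty at the start; same frame and measures. To lock the terminal, lay it parallel on the bed 60-70 mm up the rail, over the catch's ridge (which gives way), push it down to some 2-3 mm below home (10-14 N): the catch springs up behind its top end; let go, the ejector holds it against the catch.
- dock_mouth (a point): Upper end of the dock's rail lips, on the bed midline, at x = -16 mm of dock_head. The rail: side walls 48 mm apart, 10 mm high, x -70..-12; two lips above the plate 34 mm apart, z 7..10, x -70..-16; guides flare out from x = -12 to +8 mm; low rests under the body at x 40..76, 50 mm apart, z up to 11.5. The terminal must be drawn up at least 54 mm from home before it can be lifted off along +z.
- pay_mouth (a point): The same point and rail on the pay stand: the terminal's plate must be laid on the bed above this point and then slid down under the lips.
- dock_foot (a point): Upper face of the foot stop at the rail's low end, at x = -85, z = 19 mm of dock_head. A terminal can go 5 mm below home before it meets the stop.
- pay_foot (a point): The same point on the pay stand.
- dock_pad (a point): Top centre of the ribbed orange thumb pad of the dock's catch, 30 (along the rail) x 34 mm, at x = 119, z = 9 mm of dock_head; pressed along -z. The catch also has a 24 mm wide ridge whose steep face at x = 80 mm stands behind the terminal's top end, 5 mm above the body's underside, with a ramp on the upper side.
- pay_pad (a point): The same point on the catch of the pay stand, of the same form.
- dock_catch (a joint): Travel of the dock's catch along -z of dock_head: 0 = up (locking), 0.008 m = fully pressed; spring 3 N at 0, 5.4 N at 0.008. The terminal is free from 0.005 on.
- pay_catch (a joint): The same for the catch of the pay stand.
- dock_ejector (a joint): White spring block at the low end of the dock's rail that pushes the terminal's plate up the rail: 0 = out, 0.016 m = terminal home; 6.5 N at 0, 9 N at 0.016. When the catch is pressed it moves the terminal about 16 mm up, onto the catch's ridge, which then cannot lock again by itself.
- pay_ejector (a joint): The same on the pay stand; out (0) at the start.
- bar_carton: Green open carton of bars, 130 x 100 x 55 mm; loose, to be left alone. Origin at the centre of its underside.
- bucket: Pale teal little bucket, 90 mm wide, 85 mm high; loose, to be left alone. Origin at the centre of its underside.
- sweet_jar: Sweet jar with a red lid, 84 mm wide, 130 mm high; loose, to be left alone. Origin at the centre of its underside.
- counter_bell: Steel counter bell on a black foot, 80 mm wide, 55 mm high; loose, to be left alone. Origin at the centre of its underside.
- receipt_roll: White receipt roll standing on end, 58 mm wide, 57 mm high; loose, to be left alone. Origin at the centre of its underside.
- flower_vase: Glass vase of flowers, 120 mm wide, about 220 mm high; loose, to be left alone. Origin at the centre of its underside.
- pen_pot: Blue pen pot, 72 mm wide, 90 mm high, with pens up to 145 mm; loose, to be left alone. Origin at the centre of its underside.

How it is judged (in metres and radians):
On the way, in this order (a step that is already met when the one before it is completed fails the run):
1. the dock's catch is pressed and the terminal springs free up the rail (value of joint dock_catch above 0.001 m and x of terminal in the frame of dock_head above 0.008 m), for 0.05 s.
2. the terminal is clear of the dock, whose catch is up again (distance between terminal and dock_head above 0.12 m and value of joint dock_catch below 0.002 m), for 0.1 s.
At the end, for the whole second after the job is handed in: The terminal lies home on the pay stand's rail (within 4 mm along the rail, 5 mm across and off the bed, 0.06 rad), held by the stand's catch, which is up again (under 2 mm), as is the dock's; it is at rest and let go (x of terminal in the frame of pay_head between -0.004 and 0.004 m and y of terminal in the frame of pay_head between -0.005 and 0.005 m and z of terminal in the frame of pay_head between -0.005 and 0.005 m and angle between the x axis of terminal and the x axis of pay_head, either way round below 0.06 rad and angle between the z axis of terminal and the z axis of pay_head, either way round below 0.06 rad and value of joint each of pay_catch, dock_catch below 0.002 m and linear speed of terminal below 0.02 m/s); the robot touches nothing.
It fails at once if one of the seven loose bystanders is pushed more than 30 mm or knocked over (distance of any of bar_carton, bucket, sweet_jar, counter_bell, receipt_roll, flower_vase, pen_pot from where it was at the start of the episode above 0.03 m or angle between any of bar_carton, bucket, sweet_jar, counter_bell, receipt_roll, flower_vase, pen_pot's own z axis and vertical above 0.4 rad).
It also fails if it takes over 48 s, if anything falls off the work surface, if the arm or the gripper's body presses on something with over 40 N, if the wrist force passes 120 N, or if a joint passes its speed limit or range.

## Robot

A 7-joint arm with a two-finger parallel gripper is mounted at the origin on the work surface. World frame = base frame: x ahead of the robot, y to its left, z up, the work surface at z = 0. Lengths are in m, angles in degrees, forces in N, time in s.
With the tool pointing down it reaches from about 0.425 to 0.875 m from the base axis. Payload 4.7 kg.
Tool frame: the origin (TCP) lies between the finger pads; the fingertips stand 22 mm ahead of it and the grasp point (between the pads) lies 3 mm ahead of it; z points along the fingers, y is the line along which they close (so a half turn about z gives the same grasp; the last joint's range is limited). The gripper opens to 87 mm and grips with 3 to 60 N. Pads are 19 mm wide; open, the fingers measure 117 mm over their backs; the gripper's body (75 mm by 190 mm) begins 51 mm behind the grasp point.
Start: joints at [77.183, 18.392, -4.016, 83.108, 1.295, 78.541, -3.26], TCP at [0.153, -0.632, 0.245] pointing down, gripper open.
Joint ranges: [-163.93, 163.93], [-17.29, 119.83], [-79.2, 71.16], [3.27, 140.29], [-89.18, 269.18], [5.43, 117.66], [-154.24, 154.24]. Speed limits (degrees/s): [147.25, 147.25, 180, 180, 180, 180, 180].

## Interface

Orientations are given as [roll, pitch, yaw] about the fixed x, y, z axes, in that order (R = Rz(yaw) Ry(pitch) Rx(roll)).
In Python, from cell import env gives the robot as it stands.
- The arm moves only by the tool drive_tool, never from a script. Its argument "moves" is a list of rows, each a list of 3 entries, a list of its own where there are three numbers: the shift along the tool's x, y, z in mm, then the turn, a rotation vector about the tool's x, y, z in rad, then the closure, from 0 (fully open) to 1 (shut). In form: [[[x, y, z], [wx, wy, wz], jaw], ...]. A call has 1 to 12 rows; each row shifts and turns the commanded pose from where the row before left it, along the tool's axes as they then stand; what a row does not reach is not made up. A row lasts 1/12 s, in which the tool goes at most 41.7 mm and 7.16 degrees, less where a joint would pass 70% of its speed; a pose out of reach is approached as far as the arm can. A call with a gripper value outside its range is refused whole. The fingers move at their own pace and stop on an object; "newtons" is the grip in N (left out, the last holds). Time passes only in rows, so rows that do not move let the fingers close. It gives the time, the measured TCP pose, the force, the opening and the grip force at its end, in the units of the state.
- env.get_obs(): the state, without advancing time (a new reading comes with each control period).
- env.read_camera(name): name is "scene" or "top" or "wrist"; returns (picture, depth): 384x512x3 uint8, blue, green, red; 384x512 float32, m along the optical axis (not along the pixel's ray), 0 where there is no reading.
- env.get_calibration(name): a dict with "fx", "fy", "cx", "cy" (pixels), "k1" (the pictures are not rectified: a ray, as slopes to the right and down, at radius r is drawn at 1 + k1 r^2 times it, then the intrinsics apply), "T" (4x4, takes a point from camera to world coordinates). Camera axes: x right, y down, z forward; pixel columns grow to the right and rows downward; lengths in m; the calibration is good to about 2 mm. A picture is of the moment at which its call begins: read the wrist's pose just before it. get_calibration takes no time and is no camera call; for the wrist camera it gives the pose at the moment of the call.
- env.sign_off(): hands the job in; it is judged then, once.
The state is a dict: "time_s": time; "qpos": joint angles; "joint_velocities": joint speeds; "effort": joint torques, N m; "tool_pos": TCP position; "tool_rot": TCP orientation; "force": force on the tool from outside, world axes, zero at the start; "wrist_torque": the same for the moment, N m; "grip_width": finger opening in m; "grasp_force": force on a finger pad.
Only numpy, scipy, OpenCV 4.12 (cv2) and the standard library are available. Lean on these libraries where they do the work, as an engineer would, in place of code of your own. Each camera call takes 0.05 s, during which the arm holds its last target. There are 200 camera calls.

## Working session

There is one attempt and no reset: what is moved stays moved. The work goes in short steps, Python scripts to look and compute and a tool call to move; the robot and the scene stay as the last step left them, time stands still between calls to the robot, and variables do not carry over. Pictures are saved under pics/ and viewed, at most 10 in all, crops included, and the job is handed in when it is done.

Besides the shell and the picture viewer there is one more tool, called after ">>>" by a JSON object that holds its "fn" and its "kwargs". drive_tool: Moves the arm, as the interface text tells. Its arguments: {"type":"object","properties":{"moves":{"type":"array"},"newtons":{"type":"number"}},"required":["moves"]}

```bash
mkdir -p pics; ls
python3 - <<'E'
from cell import env
import cv2,numpy as np
o=env.get_obs();print(o)
for n in("scene","top"):
    p,d=env.read_camera(n);cv2.imwrite(f"pics/{n}0.png",p);np.savez(f"pics/{n}0.npz",p=p,d=d)
    c=env.get_calibration(n);print(n,c)
E
```

```text
pics
{'time_s': 0.0, 'qpos': array([77.18394155, 18.43967894, -4.01798319, 83.17476436,  1.2946965 ,
       78.5410125 , -3.25966745]), 'joint_velocities': array([ 0.05356522,  0.10423923,  0.0455095 ,  0.01317728,  0.04578425,
        0.06105821, -0.05183572]), 'effort': array([-4.02518690e-04, -4.91289425e+01, -4.03987085e-01, -3.12529314e+01,
       -6.37701340e-02,  4.37008368e-02,  1.78666255e-04]), 'tool_pos': array([ 0.15296507, -0.63121647,  0.243456  ]), 'tool_rot': array([-1.79889782e+02,  4.68724457e-03,  1.36284081e+01]), 'force': array([-1.01240849, -0.11381033,  0.36949034]), 'wrist_torque': array([0.00526696, 0.03388787, 0.01596822]), 'grasp_force': 0.0, 'grip_width': 0.08719939859683347}
scene {'fx': 353.38517750490485, 'fy': 353.38517750490485, 'cx': 255.27656201454113, 'cy': 190.06716198560486, 'k1': 0.0029625607334741798, 'T': array([[-0.17971273,  0.58694731, -0.78942776,  1.55200778],
       [ 0.98371789,  0.10595006, -0.14516784,  0.13688445],
       [-0.00156596, -0.80266272, -0.59643114,  0.8745924 ],
       [ 0.        ,  0.        ,  0.        ,  1.        ]])}
top {'fx': 415.5908999342472, 'fy': 415.5908999342472, 'cx': 257.9645432630416, 'cy': 191.51881077740885, 'k1': -0.016772991192163807, 'T': array([[-0.00161486, -0.98137875,  0.19207589,  0.36234061],
       [-0.99998616,  0.00254642,  0.00460321, -0.01724906],
       [-0.00500659, -0.1920658 , -0.98136928,  1.23763529],
       [ 0.        ,  0.        ,  0.        ,  1.        ]])}
```

View pics/scene0.png

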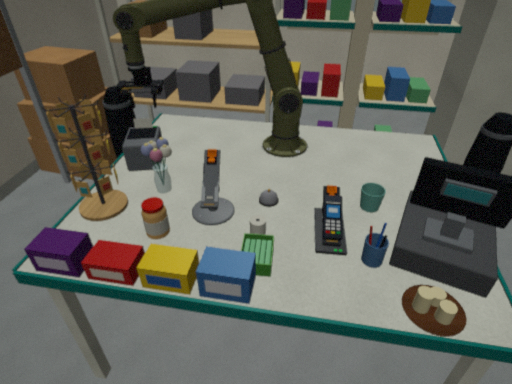

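View pics/top0.png

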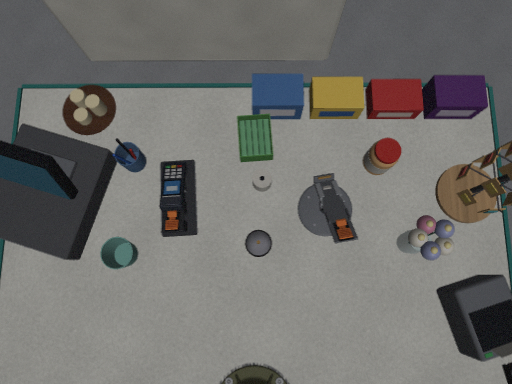

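The scene view shows the dock with its terminal (332,215) and the pay stand (212,185). Both rails rise toward the robot, with the orange pads at top-view pixels (172,220) and (344,230). Next I'll measure from depth.

```bash
cat > h.py <<'E'
import numpy as np,cv2
from cell import env
def cloud(d,c):
    h,w=d.shape;u,v=np.meshgrid(np.arange(w),np.arange(h))
    K=np.array([[c['fx'],0,c['cx']],[0,c['fy'],c['cy']],[0,0,1]])
    s=cv2.undistortPoints(np.stack([u,v],-1).reshape(-1,1,2).astype(float),K,np.array([c['k1'],0,0,0,0.])).reshape(h,w,2)
    P=np.dstack([s*d[...,None],d])
    return P@c['T'][:3,:3].T+c['T'][:3,3]
def plane(P,tol=.003,n=400):
    r=np.random.default_rng(0);best=None
    for _ in range(n):
        a=P[r.choice(len(P),3,False)];m=np.cross(a[1]-a[0],a[2]-a[0]);l=np.linalg.norm(m)
        if l<1e-9: continue
        k=abs((P-a[0])@(m/l))<tol
        if best is None or k.sum()>best.sum(): best=k
    q=P[best];c=q.mean(0);m=np.linalg.svd(q-c)[2][2];m*=np.sign(m[2]);return c,m,best
def orange(p):
    h=cv2.cvtColor(p,cv2.COLOR_BGR2HSV);return (h[...,0]>=4)&(h[...,0]<=16)&(h[...,1]>170)&(h[...,2]>110)
E
python3 - <<'E'
from h import *
np.set_printoptions(precision=4,suppress=True)
for n,bx in(("top",{'dock':(155,155,200,240),'pay':(305,170,362,250)}),("scene",{'dock':(312,180,350,252),'pay':(196,146,228,212)})):
    f=np.load(f"pics/{n}0.npz");p,d=f['p'],f['d'];W=cloud(d,env.get_calibration(n))
    for k,(a,b,e,g) in bx.items():
        m=np.zeros(d.shape,bool);m[b:g,a:e]=1;m&=d>0
        o=m&orange(p);q=W[o]
        print(n,k,'orange',len(q),q.mean(0),q.min(0),q.max(0))
        P=W[m&(W[...,2]>.035)]
        c,mm,best=plane(P);Q=P[best];print(' plane',len(Q),c,mm,'tilt',np.degrees(np.arccos(mm[2])),'az',np.degrees(np.arctan2(-mm[1],-mm[0])))
        r=cv2.minAreaRect((Q[:,:2]*1000).astype(np.float32));print(' rect',r, 'z',Q[:,2].min(),Q[:,2].max())
        cv2.imwrite(f"pics/c_{n}_{k}.png",cv2.resize(p[b:g,a:e],None,fx=5,fy=5,interpolation=cv2.INTER_CUBIC))
    print('table',np.median(W[330:350,100:150,2]))
a=[cv2.imread(f"pics/c_{n}_{k}.png") for n in("top","scene") for k in("dock","pay")]
H=max(x.shape[0] for x in a);a=[cv2.copyMakeBorder(x,0,H-len(x),0,5,0) for x in a]
im=np.hstack(a);im=cv2.resize(im,None,fx=790/im.shape[1],fy=790/im.shape[1]);cv2.imwrite("pics/crops.png",im)
E
```

```text
top dock orange 140 [0.5038 0.2239 0.1154] [0.4778 0.2081 0.0974] [0.5296 0.2404 0.1288]
 plane 834 [0.6092 0.2285 0.097 ] [0.4335 0.0267 0.9008] tilt 25.740500594361727 az -176.4704275283646
 rect ((610.5997924804688, 228.34539794921875), (143.8236083984375, 63.092987060546875), 3.549757480621338) z 0.05960611345143496 0.13028611081609554
top pay orange 90 [ 0.4737 -0.2252  0.1968] [ 0.4459 -0.2437  0.1778] [ 0.4937 -0.2117  0.2137]
 plane 935 [ 0.527  -0.2137  0.1454] [0.5629 0.0982 0.8206] tilt 34.85093024811198 az -170.1068795498957
 rect ((531.4593505859375, -213.68112182617188), (186.46591186523438, 60.74021911621094), 9.727825164794922) z 0.07501710740452094 0.2084058783869127
table -0.0008226383859730735
scene dock orange 76 [0.4981 0.2218 0.1178] [0.4809 0.2049 0.1072] [0.5151 0.2382 0.1264]
 plane 628 [0.6211 0.2299 0.093 ] [0.4416 0.0355 0.8965] tilt 26.29547723400403 az -175.4089391330236
 rect ((616.8534545898438, 229.47947692871094), (141.7104034423828, 62.96035385131836), 3.1321568489074707) z 0.056587577766120334 0.13015790854889187
scene pay orange 90 [ 0.4733 -0.2263  0.1992] [ 0.4533 -0.2438  0.1863] [ 0.5033 -0.2105  0.2117]
 plane 510 [ 0.5368 -0.2152  0.1427] [0.5651 0.0883 0.8203] tilt 34.88724593791906 az -171.1152025616629
 rect ((539.05908203125, -213.91049194335938), (188.68190002441406, 61.44291305541992), 9.390700340270996) z 0.07729423352203457 0.2075622164859312
table -0.7511235926482236
```

View pics/crops.png

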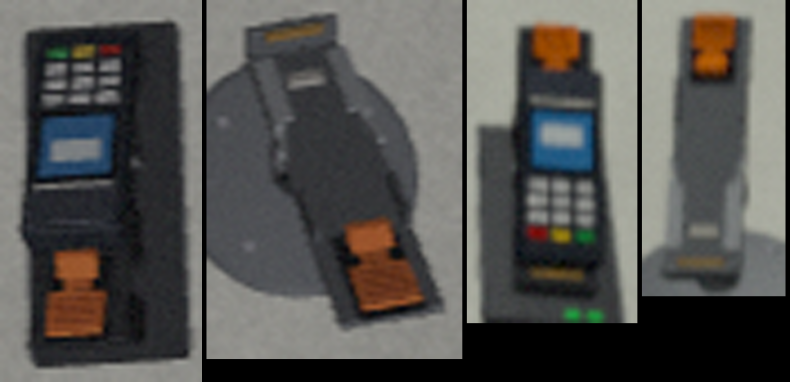

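The crops show the terminal seated on the dock and the pay rail empty, with each pad at the upper (robot-side) end. I'll build frame estimates and a move planner, and locate the wrist camera relative to the tool.

```bash
cat >> h.py <<'E'
from scipy.spatial.transform import Rotation as Ro
np.set_printoptions(precision=4,suppress=True)
def head(o,az,tilt):   # az: degrees such that rail-up horizontal = -(cos,sin)
    a,t=np.radians([az,tilt]);x=np.array([-np.cos(t)*np.cos(a),-np.cos(t)*np.sin(a),np.sin(t)])
    z=np.array([np.sin(t)*np.cos(a),np.sin(t)*np.sin(a),np.cos(t)]);T=np.eye(4);T[:3,:3]=np.c_[x,np.cross(z,x),z];T[:3,3]=o;return T
DOCK=head([.5946,.2273,.0619],3.5,25); PAY=head([.549,-.212,.130],9.6,35)
def tool():
    o=env.get_obs();T=np.eye(4);T[:3,:3]=Ro.from_euler('xyz',o['tool_rot'],degrees=True).as_matrix();T[:3,3]=o['tool_pos'];return T,o
def target(H,x,y,z): # tool facing the bed, TCP at x,y,z mm of head
    T=np.eye(4);T[:3,:3]=H[:3,:3]@np.diag([-1,1,-1]);T[:3,3]=H[:3,3]+H[:3,:3]@(np.array([x,y,z])/1e3);return T
def go(G,rot_first=False):
    T,o=tool();R=T[:3,:3] if not rot_first else G[:3,:3]
    rv=Ro.from_matrix(T[:3,:3].T@G[:3,:3]).as_rotvec()
    print('t',round(o['time_s'],2),'shift',(R.T@(G[:3,3]-T[:3,3])*1e3).round(1),'rot',rv.round(4),'deg',np.degrees(np.linalg.norm(rv)).round(1),'rotfirst' if rot_first else 'shiftfirst')
def inh(H):
    T,o=tool();print('in head mm',((T[:3,3]-H[:3,3])@H[:3,:3]*1e3).round(1),'F head',(o['force']@H[:3,:3]).round(2),'grip',o['grip_width'].round(4),o['grasp_force'],'t',o['time_s'])
E
python3 - <<'E'
from h import *
T,o=tool();c=env.get_calibration('wrist');print(np.linalg.inv(T)@c['T'],c['fx'],c['k1'])
print(DOCK,PAY)
G=np.eye(4);G[:3,:3]=Ro.from_euler('xyz',[180,0,9.6],degrees=True).as_matrix();G[:3,3]=[.40,-.25,.42];go(G)
G=target(PAY,20,0,250);print(G[:3,3])
E
```

```text
[[ 0.0001 -0.9625 -0.2713  0.0731]
 [ 1.      0.0002 -0.0001  0.0004]
 [ 0.0001 -0.2713  0.9625 -0.1405]
 [ 0.      0.      0.      1.    ]] 279.34918481819204 -0.02777445982964037
[[-0.9046  0.061   0.4218  0.5946]
 [-0.0553 -0.9981  0.0258  0.2273]
 [ 0.4226  0.      0.9063  0.0619]
 [ 0.      0.      0.      1.    ]] [[-0.8077  0.1668  0.5655  0.549 ]
 [-0.1366 -0.986   0.0957 -0.212 ]
 [ 0.5736  0.      0.8192  0.13  ]
 [ 0.      0.      0.      1.    ]]
t 0.1 shift [ 329.9 -312.7 -175.9] rot [-0.0017  0.0001  0.0703] deg 4.0 shiftfirst
[ 0.6742 -0.1908  0.3463]
```

>>> {"fn": "drive_tool", "kwargs": {"moves": [[[0,0,-40],[0,0,0],0],[[0,0,-40],[0,0,0],0],[[8,-8,-39],[0,0,0],0],[[20,-20,-25],[0,0,0.02],0],[[28,-28,0],[0,0,0.02],0],[[28,-28,0],[0,0,0.03],0],[[28,-28,0],[0,0,0],0],[[28,-28,0],[0,0,0],0],[[28,-28,0],[0,0,0],0],[[28,-28,0],[0,0,0],0],[[28,-28,0],[0,0,0],0],[[28,-28,0],[0,0,0],0]]}}

```text
time_s: 1.1
tool_pos: [0.3551, -0.3359, 0.3883]
tool_rot: [180.0, 0.0, 9.6]
force: [0.0, -0.5, -0.9]
grip_width: 0.0875
grasp_force: 0.0
```

Run:
```python
from h import *
T,o=tool();print(o['tool_pos'],o['tool_rot'],o['qpos']);go(target(PAY,20,0,260))
```

```text
[ 0.3551 -0.3359  0.3883] [179.9972   0.026    9.6059] [ 59.3604  -2.4964 -18.2296  90.3643  -0.7592  92.0211 -39.2738]
t 1.1 shift [344.6 -89.8  33.7] rot [ 0.0001 -0.6104  0.0001] deg 35.0 shiftfirst
```

>>> {"fn": "drive_tool", "kwargs": {"moves": [[[35,-9,3],[0,0,0],0],[[35,-9,3],[0,0,0],0],[[35,-9,3],[0,0,0],0],[[35,-9,3],[0,0,0],0],[[35,-9,3],[0,0,0],0],[[35,-9,3],[0,-0.122,0],0],[[39,-9,-2],[0,-0.122,0],0],[[39,-9,-7],[0,-0.122,0],0],[[33,-9,-12],[0,-0.122,0],0],[[22,-9,-11],[0,-0.122,0],0],[[0,0,0],[0,0,0],0]]}}

```text
time_s: 2.02
tool_pos: [0.623, -0.2256, 0.3292]
tool_rot: [-178.1, 24.8, 9.8]
force: [-0.3, -1.5, -0.7]
grip_width: 0.0872
grasp_force: 0.0
```

Run:
```python
from h import *
T,o=tool();print(o['tool_pos'],o['tool_rot'],o['qpos']);inh(PAY)
c=env.get_calibration('wrist');p,d=env.read_camera('wrist');np.savez('pics/w1.npz',p=p,d=d,T=c['T']);cv2.imwrite('pics/w1.png',cv2.resize(p,None,fx=1.5,fy=1.5))
```

```text
[ 0.623  -0.2256  0.3292] [-178.1331   24.8253    9.8054] [ 15.6469  37.4719  -4.3252  50.0009  10.832  116.2163 -66.1861]Traceback (most recent call last):
  File "<stdin>", line 2, in <module>
  File "h.py", line 34, in inh
    T,o=tool();print('in head mm',((T[:3,3]-H[:3,3])@H[:3,:3]*1e3).round(1),'F head',(o['force']@H[:3,:3]).round(2),'grip',o['grip_width'].round(4),o['grasp_force'],'t',o['time_s'])
                                                                                                                           ^^^^^^^^^^^^^^^^^^^^^
AttributeError: 'float' object has no attribute 'round'
```

The 35° tilt runs into the joint 6 limit at this high pose (116°). I'll fit a kinematic model to check the poses that matter lower down.

```bash
sed -i "s/o\['grip_width'\].round(4)/round(o['grip_width'],4)/" h.py
cat > kin.py <<'E'
from h import *
from scipy.optimize import least_squares
import itertools
D=[([77.18394155,18.43967894,-4.01798319,83.17476436,1.2946965,78.5410125,-3.25966745],[.15296507,-.63121647,.243456],[-179.889782,.0046872,13.6284]),
([59.3604,-2.4964,-18.2296,90.3643,-.7592,92.0211,-39.2738],[.3551,-.3359,.3883],[179.9972,.026,9.6059]),
([15.6469,37.4719,-4.3252,50.0009,10.832,116.2163,-66.1861],[.623,-.2256,.3292],[-178.1331,24.8253,9.8054])]
lo=np.array([-163.93,-17.29,-79.2,3.27,-89.18,5.43,-154.24]);hi=np.array([163.93,119.83,71.16,140.29,269.18,117.66,154.24])
def fk(q,L,s):
    E=lambda ax,a:Ro.from_euler(ax,a,degrees=True)
    R=E('z',s[0]*q[0]+L[6]);p=np.array([0,0,L[0]])
    R=R*E('y',q[1]);p=p+R.apply([L[4],0,L[1]])
    R=R*E('z',s[1]*q[2])*E('y',q[3]);p=p+R.apply([L[5],0,L[2]])
    R=R*E('z',s[2]*q[4])*E('y',q[5]);p=p+R.apply([L[8],0,L[3]])
    return R*E('z',s[3]*q[6]+L[7]),p
def res(L,s):
    r=[]
    for q,p,e in D:
        R,x=fk(q,L,s);r+=[*(x-p),*(.3*(R.inv()*Ro.from_euler('xyz',e,degrees=True)).as_rotvec())]
    return r
def fit():
    best=None
    for s in itertools.product([-1,1],repeat=4):
      for y in(0,90,180,-90):
        f=least_squares(res,[.33,.4,.35,.25,0,0,0,y,0],args=(s,),x_scale=[.1]*6+[10,10,.1])
        if best is None or f.cost<best[0]: best=(f.cost,f.x,s)
    return best
def ik(G,L,s,q0s):
    out=[]
    for q0 in q0s:
        f=least_squares(lambda q:[*(10*(fk(q,L,s)[1]-G[:3,3])),*(3*(fk(q,L,s)[0].inv()*Ro.from_matrix(G[:3,:3])).as_rotvec())],np.clip(q0,lo+1,hi-1),bounds=(lo,hi),x_scale=50)
        out.append((f.cost,f.x))
    return min(out,key=lambda a:a[0])
if __name__=="__main__":
    c,L,s=fit();print(c,L,s)
    g=np.random.default_rng(1);F=np.diag([-1,-1,1,1.])
    for n,H in(('pay',PAY),('dock',DOCK)):
        for x,z in((0,34),(30,34),(65,34),(65,70),(65,100),(80,80),(119,34)):
            for k,M in(('a',np.eye(4)),('b',F)):
                r=ik(target(H,x,0,z)@M,L,s,[D[2][0]]+[lo+g.random(7)*(hi-lo) for _ in range(6)]);print(n,x,z,k,'%.1e'%r[0],r[1].round(0))
E
python3 kin.py
python3 - <<'E'
from h import *
inh(PAY)
c=env.get_calibration('wrist');p,d=env.read_camera('wrist');np.savez('pics/w1.npz',p=p,d=d,T=c['T']);cv2.imwrite('pics/w1.png',cv2.resize(p,None,fx=1.5,fy=1.5))
E
```

```text
2.1832218082614888e-05 [ 0.233   0.4742  0.5125  0.3403  0.0104 -0.0056 -2.3507 87.722   0.013 ] (-1, -1, -1, -1)
pay 0 34 a 1.4e-14 [ 12.  39.  -2.  70.  14. 103. -71.]
pay 0 34 b 4.6e-26 [ -7.  42.  30.  70.  -1. 102. 121.]
pay 30 34 a 5.0e-17 [-24.  53.  67.  73. -20. 105. -40.]
pay 30 34 b 1.4e-18 [ 12.  36.  -0.  74.  14. 103. 110.]
pay 65 34 a 1.4e-14 [ 15.  32.  -4.  78.  15. 103. -70.]
pay 65 34 b 1.4e-17 [-23.  45.  61.  77. -13. 103. 137.]
pay 65 70 a 1.1e-14 [ 14.  33.  -4.  72.  15. 107. -70.]
pay 65 70 b 5.8e-17 [  1.  34.  17.  72.   8. 106. 118.]
pay 65 100 a 2.3e-18 [ 25.  36. -24.  68.  23. 113. -76.]
pay 65 100 b 1.2e-19 [ 16.  34.  -9.  68.  17. 111. 109.]
pay 80 80 a 6.8e-18 [ 44.  43. -56.  72.  37. 117. -89.]
pay 80 80 b 7.5e-14 [ -9.  35.  33.  72.   2. 107. 124.]
pay 119 34 a 2.2e-14 [  2.  27.  17.  83.  10. 102. -62.]
pay 119 34 b 2.0e-14 [ 39.  30. -36.  83.  26. 107. 101.]
dock 0 34 a 1.0e-13 [ -18.   42.   -3.   70.   -4.   92. -107.]
dock 0 34 b 5.2e-19 [ -2.  45. -32.  70.  12.  93.  62.]
dock 30 34 a 1.9e-17 [   6.   45.  -44.   74.   18.   94. -124.]
dock 30 34 b 1.0e-19 [  8.  47. -48.  74.  21.  94.  54.]
dock 65 34 a 2.3e-15 [ -11.   34.  -15.   80.    0.   91. -112.]
dock 65 34 b 7.2e-17 [-52.  43.  51.  80. -31.  98.  94.]
dock 65 70 a 4.4e-17 [  15.   49.  -64.   75.   27.  100. -133.]
dock 65 70 b 5.1e-23 [ 18.  58. -77.  75.  37. 105.  40.]
dock 65 100 a 6.7e-17 [  16.   55.  -73.   71.   34.  106. -138.]
dock 65 100 b 1.6e-16 [ -2.  37. -30.  71.   8.  98.  63.]
dock 80 80 a 6.7e-14 [ -18.   32.   -4.   76.   -5.   96. -108.]
dock 80 80 b 1.4e-17 [ 10.  42. -51.  76.  18.  98.  53.]
dock 119 34 a 4.2e-16 [-56.  36.  49.  87. -27.  96. -89.]
dock 119 34 b 1.8e-17 [ 24.  54. -79.  86.  34.  99.  36.]
in head mm [ 56.3  25.7 203.7] F head [ 0.06  1.47 -0.89] grip 0.0872 0.0 t 2.0167
```

View pics/w1.png

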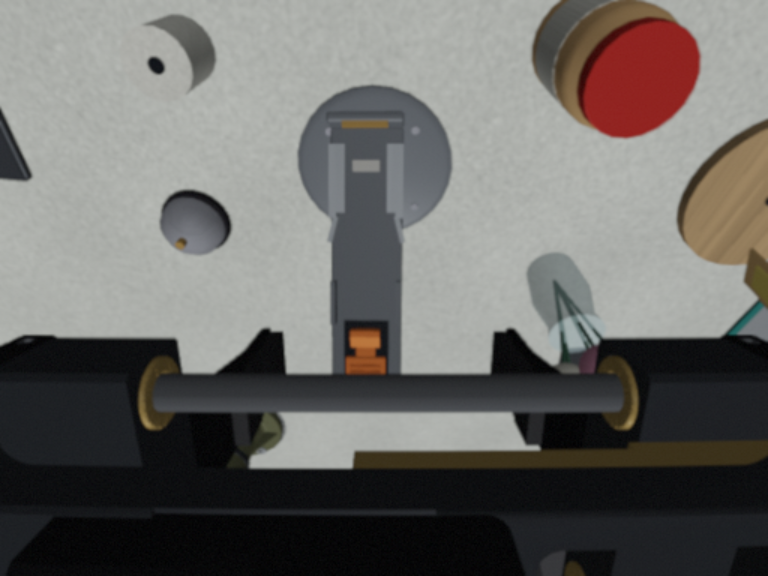

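The view shows the pay rail at displayed columns 330–405: the foot stop is at row 115, the lips end at row 212, and the orange pad starts at row 355. Next I'll refine the pay frame from depth.

```bash
cat > ref.py <<'E'
from h import *
def feats(H,W,p,ok):
    Q=(W-H[:3,3])@H[:3,:3]*1e3;x,y,z=Q[...,0],Q[...,1],Q[...,2]
    near=ok&(abs(y)<45)&(x>-110)&(x<150)&(z>-25)&(z<50)
    b=near&(x>12)&(x<70)&(abs(y)<22)&(abs(z)<12);P=Q[b];A=np.c_[P[:,:2],np.ones(len(P))];k=np.linalg.lstsq(A,P[:,2],rcond=None)[0]
    print('bed n',len(P),'z=%.4fx+%.4fy+%.2f'%tuple(k),'rms',np.std(P[:,2]-A@k))
    e=near&(abs(z)<8)
    for a in range(10,100,10):
        s=e&(x>a)&(x<a+10)
        if s.sum()>5: print(' x',a+5,'y edges',np.percentile(y[s],[1,99]).round(1),s.sum())
    o=orange(p)&near;q=Q[o]
    if len(q): print('orange x',np.percentile(q[:,0],[1,99]).round(1),'y',np.percentile(q[:,1],[1,50,99]).round(1),'pad y(x>106)',np.percentile(q[q[:,0]>108][:,1],[2,98]).round(1) if (q[:,0]>108).sum()>5 else '')
    for nm,s in(('lips',near&(z>6)&(z<13)&(abs(y)>17)&(abs(y)<30)&(x<20)),('foot',near&(z>14)&(z<23)&(x<-60))):
        if s.sum()>5: print(nm,s.sum(),'x',np.percentile(x[s],[2,98]).round(1),'y',np.percentile(y[s],[2,98]).round(1),'z',np.median(z[s]).round(1))
    return Q,near
if __name__=="__main__":
    import sys
    for f in sys.argv[2:]:
        print(f);a=np.load(f'pics/{f}.npz')
        c=env.get_calibration('wrist' if f[0]=='w' else f[:-1]);
        if 'T' in a: c['T']=a['T']
        Q,n=feats(PAY if sys.argv[1]=='pay' else DOCK,cloud(a['d'],c),a['p'],a['d']>0)
E
python3 ref.py pay w1 top0 scene0
```

```text
w1
bed n 1544 z=-0.0014x+0.0012y+2.48 rms 0.747152704094197
 x 15 y edges [-27.5  30.6] 373
 x 25 y edges [-27.5  30.7] 374
 x 35 y edges [-27.5  30.9] 364
 x 45 y edges [-23.3  31. ] 314
 x 55 y edges [-23.4  31.1] 316
 x 65 y edges [-23.3  31.2] 312
 x 75 y edges [-26.5  31.3] 326
 x 85 y edges [-28.   31.5] 208
 x 95 y edges [-28.1  31.6] 237
orange x [ 77.7 115.1] y [-13.7   0.9  17.9] pad y(x>106) [-13.7  17.9]
lips 831 x [-87.7   1. ] y [-28.2  29.7] z 12.1
foot 503 x [-94.9 -84. ] y [-26.5  29.4] z 21.1
top0
bed n 252 z=0.0022x+-0.0126y+-0.00 rms 1.4480103924490597
 x 15 y edges [-31.5  27.5] 62
 x 25 y edges [-30.1  26.5] 63
 x 35 y edges [-30.2  24.3] 49
 x 45 y edges [-30.8  24.5] 60
 x 55 y edges [-30.6  24. ] 61
 x 65 y edges [-31.1  24.4] 37
 x 75 y edges [-30.7  28. ] 40
 x 85 y edges [-31.   27.8] 48
 x 95 y edges [-30.1  27.9] 52
orange x [ 79.2 131.3] y [-13.9   0.8  14.9] pad y(x>106) [-14.4  15. ]
lips 144 x [-89.6  -2.4] y [-29.6  28.3] z 9.8
foot 70 x [-96.8 -83.1] y [-30.4  25.5] z 18.6
scene0
bed n 177 z=0.0030x+-0.0041y+2.52 rms 2.337453498353614
 x 15 y edges [-29.2  29. ] 45
 x 25 y edges [-28.7  29.6] 44
 x 35 y edges [-28.4  30.1] 40
 x 45 y edges [-28.   25.4] 37
 x 55 y edges [-28.1  23.9] 36
 x 65 y edges [-25.5  24.7] 30
 x 75 y edges [-26.7  29. ] 33
 x 85 y edges [-26.2  29.4] 21
 x 95 y edges [-26.4  29.7] 27
orange x [ 74.7 124.6] y [-14.6   1.6  15.8] pad y(x>106) [-14.6  15.1]
lips 85 x [-99.5  -1.1] y [-29.1  28.9] z 11.0
foot 57 x [-99.1 -62.8] y [-28.5  27.6] z 19.8
```

```bash
cat >> h.py <<'E'
PAY[:3,3]+=PAY[:3,:3]@np.array([0,.0012,.0022])
E
python3 - <<'E'
from h import *
go(target(DOCK,55,0,190));go(target(DOCK,55,0,190),1);T,o=tool();print(target(DOCK,55,0,190)[:3,3]-T[:3,3])
E
```

```text
t 2.07 shift [ 104.2 -445.4   50.1] rot [ 0.0142 -0.0075  0.101 ] deg 5.9 shiftfirst
t 2.07 shift [  59.2 -452.9   55.8] rot [ 0.0142 -0.0075  0.101 ] deg 5.9 rotfirst
[ 0.0023  0.4539 -0.0756]
```

>>> {"fn": "drive_tool", "kwargs": {"moves": [[[0,0,0],[0.014,-0.0075,0.1],0],[[5,-39,4],[0,0,0],0],[[5,-39,4],[0,0,0],0],[[5,-39,4],[0,0,0],0],[[5,-39,5],[0,0,0],0],[[5,-39,5],[0,0,0],0],[[5,-39,5],[0,0,0],0],[[5,-39,5],[0,0,0],0],[[5,-39,5],[0,0,0],0],[[5,-39,5],[0,0,0],0],[[5,-39,5],[0,0,0],0],[[5,-39,5],[0,0,0],0]]}}

```text
time_s: 3.07
tool_pos: [0.6227, 0.2083, 0.2726]
tool_rot: [-179.5, 24.2, 3.9]
force: [-0.2, -0.6, 0.3]
grip_width: 0.0873
grasp_force: 0.0
```

Run:
```python
from h import *
inh(DOCK);go(target(DOCK,55,0,190))
T,o=tool();print(o['qpos'])
```

```text
in head mm [ 64.7  20.7 202.3] F head [0.37 0.63 0.18] grip 0.0873 0.0 t 3.0667
t 3.07 shift [  9.6 -20.6  12.5] rot [-0.0051 -0.0135  0.0063] deg 0.9 shiftfirst
[ -11.3048   37.6421  -11.8156   56.3102   -0.6883  109.625  -108.4752]
```

>>> {"fn": "drive_tool", "kwargs": {"moves": [[[5,-10,6],[-0.005,-0.013,0.006],0],[[4,-10,6],[0,0,0],0],[[0,0,0],[0,0,0],0],[[0,0,0],[0,0,0],0]]}}

```text
time_s: 3.4
tool_pos: [0.6254, 0.2253, 0.2551]
tool_rot: [179.8, 25.2, 3.4]
force: [0.1, -0.1, -0.1]
grip_width: 0.0869
grasp_force: 0.0
```

Run:
```python
from h import *
inh(DOCK);go(target(DOCK,55,0,190))
c=env.get_calibration('wrist');p,d=env.read_camera('wrist');np.savez('pics/w2.npz',p=p,d=d,T=c['T']);cv2.imwrite('pics/w2.png',cv2.resize(p,None,fx=1.5,fy=1.5))
Q=(cloud(d,c)-DOCK[:3,3])@DOCK[:3,:3]*1e3;x,y,z=Q[...,0],Q[...,1],Q[...,2]
m=(d>0)&(abs(z-38)<9)&(abs(y)<45)&(abs(x)<95);P=Q[m];A=np.c_[P[:,:2],np.ones(len(P))];k=np.linalg.lstsq(A,P[:,2],rcond=None)[0]
m&=abs(z-(x*k[0]+y*k[1]+k[2]))<3;P=Q[m];k=np.linalg.lstsq(np.c_[P[:,:2],np.ones(len(P))],P[:,2],rcond=None)[0]
print('face',k,len(P),'x',np.percentile(P[:,0],[.5,99.5]));
for a in range(-70,80,20):
    s=m&(x>a)&(x<a+15);print(a+7,np.percentile(y[s],[1,99]).round(1),s.sum())
o=orange(p)&(x>60)&(x<140)&(abs(y)<30);q=Q[o];print('orange',np.percentile(q[:,0],[1,99]),np.percentile(q[:,1],[1,50,99]),'pad z',np.median(q[q[:,0]>106][:,2]),np.percentile(q[q[:,0]>106][:,1],[2,98]))
```

```text
in head mm [ 53.9   3.9 188. ] F head [-0.15  0.08  0.  ] grip 0.0869 0.0 t 3.4
t 3.4 shift [-1.1 -3.9 -2. ] rot [ 0.0022  0.0036 -0.0021] deg 0.3 shiftfirst
face [ 0.0174  0.0013 40.4714] 9556 x [-80.1714  74.874 ]
-63 [-31.2  29.8] 1078
-43 [-30.7  30.1] 1016
-23 [-30.8  29.5] 981
-3 [-30.8  29.9] 909
17 [-30.5  29.6] 884
37 [-30.2  29.7] 811
57 [-29.8  30.1] 776
77 [-29.2  29. ] 239
orange [ 84.0849 128.383 ] [-16.4774  -0.3085  16.637 ] pad z 11.419799549076414 [-16.3923  16.6241]
```

View pics/w2.png

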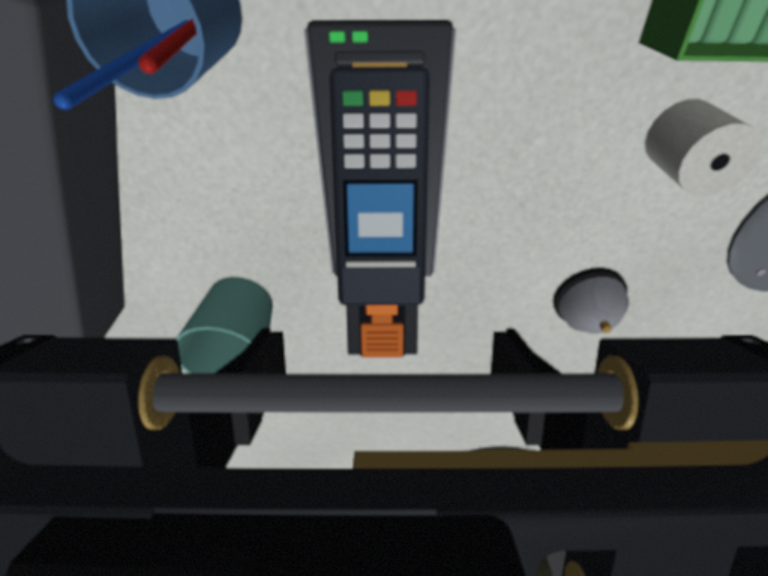

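```bash
cat >> h.py <<'E'
DOCK[:3,3]+=DOCK[:3,:3]@np.array([-.0015,0,.0022])
E
python3 - <<'E'
from h import *
go(target(DOCK,117,0,50))
E
```

```text
t 3.45 shift [-61.5  -4.9 136.4] rot [ 0.0022  0.0029 -0.0039] deg 0.3 shiftfirst
```

>>> {"fn": "drive_tool", "kwargs": {"moves": [[[-30,-2,0],[0.002,0.003,-0.004],1],[[-31,-3,10],[0,0,0],1],[[0,0,35],[0,0,0],1],[[0,0,35],[0,0,0],1],[[0,0,35],[0,0,0],1],[[0,0,20],[0,0,0],1],[[0,0,0],[0,0,0],1],[[0,0,0],[0,0,0],1]], "newtons": 20}}

```text
time_s: 4.12
tool_pos: [0.5133, 0.2227, 0.1584]
tool_rot: [180.0, 25.1, 3.5]
force: [1.1, 0.2, 1.3]
grip_width: 0.0416
grasp_force: 0.0
```

Run:
```python
from h import *
inh(DOCK);go(target(DOCK,117,0,24.5));
```

```text
in head mm [116.1  -0.4  50.9] F head [-0.4  -0.1   1.67] grip 0.0416 0.0 t 4.1167
t 4.12 shift [-0.9  0.4 26.4] rot [ 0.0007  0.0014 -0.0001] deg 0.1 shiftfirst
```

>>> {"fn": "drive_tool", "kwargs": {"moves": [[[0,0,4],[0,0,0],1],[[0,0,4],[0,0,0],1],[[0,0,2],[0,0,0],1],[[0,0,2],[0,0,0],1],[[0,0,2],[0,0,0],1],[[0,0,2],[0,0,0],1],[[0,0,2],[0,0,0],1],[[0,0,2],[0,0,0],1],[[0,0,2],[0,0,0],1]]}}

```text
time_s: 4.87
tool_pos: [0.5041, 0.2242, 0.1386]
tool_rot: [-179.9, 25.0, 3.7]
force: [0.5, -0.5, 5.7]
grip_width: 0.0005
grasp_force: 3.2
```

Run:
```python
from h import *
inh(DOCK)
```

```text
in head mm [116.   -2.5  29.1] F head [1.99 0.54 5.41] grip 0.0005 3.2001314088120125 t 4.8667
```

>>> {"fn": "drive_tool", "kwargs": {"moves": [[[0,0,2],[0,0,0],1],[[0,0,2],[0,0,0],1],[[0,0,2],[0,0,0],1],[[0,0,0],[0,0,0],1],[[0,0,0],[0,0,0],1]]}}

```text
time_s: 5.28
tool_pos: [0.5017, 0.2241, 0.1334]
tool_rot: [-179.9, 25.0, 3.7]
force: [1.1, -0.3, 5.2]
grip_width: 0.0008
grasp_force: 2.6
```

```bash
cat > term.py <<'E'
from h import *
def term(H,name,tag):   # extent of the terminal along the rail, from the blue screen and dark face
    c=env.get_calibration(name);p,d=env.read_camera(name);cv2.imwrite(f'pics/{tag}.png',p);np.savez(f'pics/{tag}.npz',p=p,d=d,T=c['T'])
    Q=(cloud(d,c)-H[:3,3])@H[:3,:3]*1e3;hs=cv2.cvtColor(p,cv2.COLOR_BGR2HSV)
    s=(d>0)&(hs[...,0]>98)&(hs[...,0]<125)&(hs[...,1]>120)&(abs(Q[...,1])<40)&(abs(Q[...,2]-38)<25)&(abs(Q[...,0])<160);q=Q[s]
    print(name,'screen n',s.sum(),'x',np.percentile(q[:,0],[3,97]).round(1) if len(q) else '', 'mean',q.mean(0).round(1))
    return Q,p,d
if __name__=="__main__":
    inh(DOCK)
    c=env.get_calibration('top');f=np.load('pics/top0.npz');Q=(cloud(f['d'],c)-DOCK[:3,3])@DOCK[:3,:3]*1e3;hs=cv2.cvtColor(f['p'],cv2.COLOR_BGR2HSV)
    s=(f['d']>0)&(hs[...,0]>98)&(hs[...,0]<125)&(hs[...,1]>120)&(abs(Q[...,1])<40)&(abs(Q[...,2]-38)<25)&(abs(Q[...,0])<160);print('start',s.sum(),np.percentile(Q[s][:,0],[3,97]),Q[s].mean(0))
    term(DOCK,'top','t1')
E
python3 term.py
```

```text
in head mm [115.9  -2.5  23.3] F head [1.19 0.39 5.2 ] grip 0.0008 2.5894487573532388 t 5.2833
start 180 [-8.5178 38.5479] [14.6289 -1.672  36.2821]
top screen n 1 x [-52.8 -52.8] mean [-52.8  20.4  34.4]
```

Run:
```python
from term import *
c=env.get_calibration('scene');f=np.load('pics/scene0.npz');Q=(cloud(f['d'],c)-DOCK[:3,3])@DOCK[:3,:3]*1e3;hs=cv2.cvtColor(f['p'],cv2.COLOR_BGR2HSV)
s=(f['d']>0)&(hs[...,0]>98)&(hs[...,0]<125)&(hs[...,1]>120)&(abs(Q[...,1])<40)&(abs(Q[...,2]-38)<25)&(abs(Q[...,0])<160);print('start',s.sum(),np.percentile(Q[s][:,0],[3,97]),Q[s].mean(0))
term(DOCK,'scene','s1')
```

```text
start 155 [-77.0798  37.2879] [ 7.0153 -1.488  37.5724]
scene screen n 147 x [ 4.2 54. ] mean [26.6 -0.  37.8]
```

>>> {"fn": "drive_tool", "kwargs": {"moves": [[[0,0,-12],[0,0,0],1],[[0,0,-30],[0,0,0],0],[[20,0,-25],[0,0,0],0],[[30,0,0],[0,0,0],0],[[30,0,0],[0,0,0],0],[[10,0,0],[0,0,0],0],[[0,0,0],[0,0,0],0],[[0,0,0],[0,0,0],0],[[0,0,0],[0,0,0],0],[[0,0,0],[0,0,0],0],[[0,0,0],[0,0,0],0]]}}

```text
time_s: 6.3
tool_pos: [0.6103, 0.2311, 0.1559]
tool_rot: [-180.0, 25.0, 3.7]
force: [0.6, -0.6, -0.1]
grip_width: 0.0587
grasp_force: 0.0
```

Run:
```python
from term import *
inh(DOCK);go(target(DOCK,26,0,35));Q,p,d=term(DOCK,'wrist','w3')
x,y,z=Q[...,0],Q[...,1],Q[...,2];m=(d>0)&(abs(z-40)<5)&(abs(y)<40)&(abs(x-16)<90)
for a in(-55,-35,-15):
    s=m&(abs(x-a)<8);print(a,np.percentile(y[s],[1,99]),np.median(z[s]),s.sum())
print(np.percentile(x[m],[1,99]))
```

```text
in head mm [26.8 -2.9 89.7] F head [-0.51  0.66  0.18] grip 0.0587 0.0 t 6.3
t 6.3 shift [ 0.8  2.8 54.7] rot [0.0007 0.0009 0.0032] deg 0.2 shiftfirst
wrist screen n 2872 x [ 6.3 49.4] mean [25.2 -0.9 41.5]
-55 [-30.6168  29.2341] 37.00367417499682 2284
-35 [-30.981   29.6649] 38.237899072313766 2220
-15 [-30.9428  29.699 ] 39.34757057792377 2063
[-63.1488  86.3577]
```

>>> {"fn": "drive_tool", "kwargs": {"moves": [[[0,2,0],[0,0,0.003],0],[[0,0,10],[0,0,0],0],[[0,0,5],[0,0,0],0],[[0,0,5],[0,0,0],0],[[0,0,10],[0,0,0],0],[[0,0,10],[0,0,0],0],[[0,0,8],[0,0,0],0],[[0,0,5],[0,0,0],0],[[0,0,0],[0,0,0],0],[[0,0,0],[0,0,0],0]]}}

```text
time_s: 7.18
tool_pos: [0.5881, 0.2274, 0.1064]
tool_rot: [179.9, 25.1, 3.5]
force: [0.3, 0.1, 0.1]
grip_width: 0.0868
grasp_force: 0.0
```

Run:
```python
from term import *
inh(DOCK);go(target(DOCK,26,0,35))
```

```text
in head mm [26.1 -0.5 35.4] F head [-0.22 -0.04  0.25] grip 0.0868 0.0 t 7.1833
t 7.18 shift [0.1 0.5 0.4] rot [ 0.001   0.0025 -0.0005] deg 0.2 shiftfirst
```

>>> {"fn": "drive_tool", "kwargs": {"moves": [[[0,0,0],[0,0,0],0.6],[[0,0,0],[0,0,0],0.6],[[0,0,0],[0,0,0],0.6],[[0,0,0],[0,0,0],0.6],[[0,0,0],[0,0,0],0.6],[[0,0,0],[0,0,0],0.6]], "newtons": 30}}

```text
time_s: 7.68
tool_pos: [0.5886, 0.2275, 0.1069]
tool_rot: [179.9, 25.1, 3.5]
force: [0.1, -0.3, 0.3]
grip_width: 0.0635
grasp_force: 30.0
```

Run:
```python
from term import *
inh(DOCK)
```

```text
in head mm [26.  -0.6 36. ] F head [0.02 0.32 0.34] grip 0.0635 29.980699745938182 t 7.6833
```

>>> {"fn": "drive_tool", "kwargs": {"moves": [[[-4,0,0],[0,0,0],0.6],[[-8,0,0],[0,0,0],0.6],[[-10,0,0],[0,0,0],0.6],[[-12,0,0],[0,0,0],0.6],[[-12,0,0],[0,0,0],0.6],[[-9,0,0],[0,0,0],0.6],[[0,0,0],[0,0,0],0.6],[[0,0,0],[0,0,0],0.6]]}}

```text
time_s: 8.35
tool_pos: [0.5381, 0.2246, 0.1307]
tool_rot: [180.0, 25.1, 3.5]
force: [0.6, 0.1, 1.5]
grip_width: 0.0638
grasp_force: 30.0
```

Run:
```python
from term import *
inh(DOCK);term(DOCK,'scene','s2');term(DOCK,'wrist','w4')
```

```text
in head mm [81.8 -0.7 36.2] F head [ 0.11 -0.11  1.56] grip 0.0638 29.982532686553895 t 8.35
scene screen n 78 x [58.  85.1] mean [67.3 -1.  40.3]
wrist screen n 4297 x [ 61.9 107.9] mean [81.9 -0.3 41.6]
```

>>> {"fn": "drive_tool", "kwargs": {"moves": [[[0,0,-4],[0,0,0],0.6],[[0,0,-10],[0,0,0],0.6],[[0,0,-20],[0,0,0],0.6],[[0,0,-25],[0,0,0],0.6],[[0,0,-25],[0,0,0],0.6],[[0,0,-16],[0,0,0],0.6],[[0,0,0],[0,0,0],0.6],[[0,0,0],[0,0,0],0.6]]}}

```text
time_s: 9.12
tool_pos: [0.5815, 0.227, 0.2202]
tool_rot: [179.9, 25.1, 3.4]
force: [-0.4, 1.0, -3.4]
grip_width: 0.0637
grasp_force: 30.0
```

```bash
cat > grasp.py <<'E'
from h import *
# terminal in the tool, compared by screen and face with w2 (home on the dock)
def meas(p,d,c,F):
    Q=(cloud(d,c)-F[:3,3])@F[:3,:3]*1e3;hs=cv2.cvtColor(p,cv2.COLOR_BGR2HSV)
    s=((d>0)&(hs[...,0]>98)&(hs[...,0]<125)&(hs[...,1]>120)).astype(np.uint8);n,l,st,_=cv2.connectedComponentsWithStats(s)
    cand=[]
    for i in range(1,n):
        q=Q[l==i]
        if st[i,4]>800 and abs(np.median(q[:,1]))<40: cand.append((st[i,4],i))
    i=max(cand)[1];hull=cv2.convexHull(np.argwhere(l==i)[:,::-1].astype(np.int32));m=np.zeros(d.shape,np.uint8);cv2.fillConvexPoly(m,hull,1)
    q=Q[(m>0)&(d>0)];r=cv2.minAreaRect(q[:,:2].astype(np.float32))
    k=np.linalg.lstsq(np.c_[q[:,:2]-q[:,:2].mean(0),np.ones(len(q))],q[:,2],rcond=None)[0]
    return np.array([*r[0],*r[1],r[2],*k])
if __name__=="__main__":
    c=env.get_calibration('wrist');a=np.load('pics/w2.npz');c2=dict(c,T=a['T']);print('home in DOCK ',meas(a['p'],a['d'],c2,DOCK))
    T,o=tool();c=env.get_calibration('wrist');p,d=env.read_camera('wrist');np.savez('pics/w5.npz',p=p,d=d,T=c['T']);cv2.imwrite('pics/w5.png',p)
    F=T.copy();F[:3,:3]=T[:3,:3]@np.diag([-1,1,-1]);print('in grip frame',meas(p,d,c,F))
    inh(DOCK)
    go(target(PAY,75,0,115));go(target(PAY,75,0,115),1)
E
python3 grasp.py
```

```text
home in DOCK  [15.319  -0.5842 49.0847 47.9446  0.0138  0.0066  0.002  38.6535]
in grip frame [-17.7101   0.1792  29.1968  48.3601   0.2599  -0.842    0.0045   6.5458]
in head mm [ 80.6  -0.4 134.4] F head [-0.86 -0.46 -3.3 ] grip 0.064 29.982262048870325 t 9.1667
t 9.17 shift [-68.4 436.8 -22.1] rot [-0.0521 -0.1705 -0.0931] deg 11.5 shiftfirst
t 9.17 shift [-109.3  428.7   15.7] rot [-0.0521 -0.1705 -0.0931] deg 11.5 rotfirst
```

```bash
python3 -c "
import cv2;cv2.imwrite('pics/w5b.png',cv2.imread('pics/w5.png')[60:330,130:400].repeat(2,0).repeat(2,1))"
```

```text
(no output)
```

View pics/w5b.png

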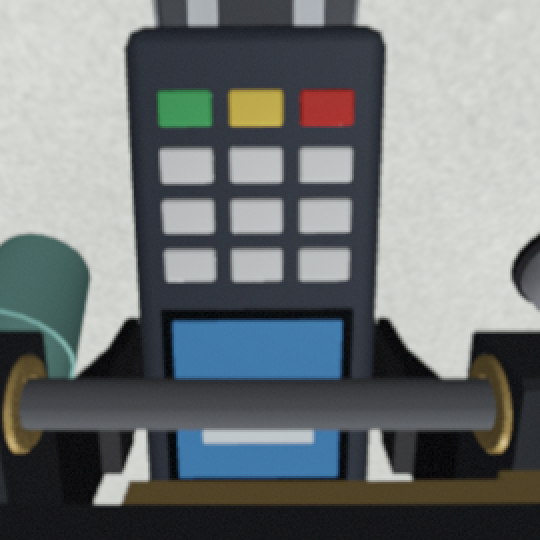

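The view shows the terminal held squarely, with its keypad and low end visible. I'll use the keypad half of the face for the plane fit and the low end for position.

```bash
cat > grasp2.py <<'E'
from h import *
def meas(p,d,c,F,xr,z0):
    Q=(cloud(d,c)-F[:3,3])@F[:3,:3]*1e3;x,y,z=Q[...,0],Q[...,1],Q[...,2]
    m=(d>0)&(abs(z-z0)<9)&(x>xr-20)&(x<xr+62)&(abs(y)<40)
    for _ in range(3):
        P=Q[m];k=np.linalg.lstsq(np.c_[P[:,0]-xr-30,P[:,1],np.ones(len(P))],P[:,2],rcond=None)[0];m&=abs(z-((x-xr-30)*k[0]+y*k[1]+k[2]))<2.5
    hs=cv2.cvtColor(p,cv2.COLOR_BGR2HSV);key=m&(hs[...,1]>120)&(hs[...,2]>90)&((hs[...,0]<8)|(hs[...,0]>170)|(abs(hs[...,0]-60)<12)|(abs(hs[...,0]-24)<6))
    red=key&((hs[...,0]<8)|(hs[...,0]>170));gr=key&(abs(hs[...,0]-60)<12)
    P=Q[m];mid=[np.percentile(y[m&(abs(x-a)<4)],[1,99]).mean().round(2) for a in(xr+10,xr+45)]
    print('n',len(P),'slope',k.round(4),'x low',np.percentile(P[:,0],.5).round(1),'y mids',mid,'colour keys x',x[key].mean().round(1),'red,green',Q[red].mean(0).round(1),Q[gr].mean(0).round(1))
if __name__=="__main__":
    c=env.get_calibration('wrist')
    a=np.load('pics/w2.npz');meas(a['p'],a['d'],dict(c,T=a['T']),DOCK,-80,38)
    a=np.load('pics/w5.npz');c['T']=a['T'];T,o=tool();F=T.copy();F[:3,:3]=T[:3,:3]@np.diag([-1,1,-1]);meas(a['p'],a['d'],c,F,-90,3)
E
python3 grasp2.py
```

```text
n 4119 slope [ 0.0239  0.0016 37.5025] x low -79.3 y mids [np.float64(-0.88), np.float64(-0.68)] colour keys x -60.9 red,green [-61.   16.6  38.2] [-60.9 -17.1  38.2]
n 15932 slope [ 0.0566 -0.0018  3.717 ] x low -91.2 y mids [np.float64(0.06), np.float64(0.34)] colour keys x -73.1 red,green [-73.2  17.    4.2] [-72.9 -16.8   4.2]
```

```bash
cat >> h.py <<'E'
PITCH=.033;OFF=np.array([12.,-.5,31.8])
def tt(H,x,y,z): # tool pose that puts the terminal at x,y,z of H, parallel
    G=target(H,*(np.array([x,y,z])+OFF));G[:3,:3]=G[:3,:3]@Ro.from_rotvec([0,PITCH,0]).as_matrix();return G
E
python3 - <<'E'
from h import *
for z in(60,40):
    G=tt(PAY,66,0,z);go(G);go(G,1);print(G[:3,3])
try:
    import kin;c,L,s=kin.fit();T,o=tool();print(o['qpos'])
    for x,z in((66,60),(66,20),(66,0),(0,0),(0,60)): r=kin.ik(tt(PAY,x,0,z),L,s,[kin.D[2][0],o['qpos']]);print(x,z,'%.1e'%r[0],r[1].round(0))
except Exception as e: print(e)
E
```

```text
t 9.17 shift [-75.2 437.9   0.2] rot [-0.0505 -0.1376 -0.0939] deg 10.0 shiftfirst
t 9.17 shift [-113.6  428.2   35.2] rot [-0.0505 -0.1376 -0.0939] deg 10.0 rotfirst
[ 0.5393 -0.2144  0.2517]
t 9.17 shift [-78.6 439.1  19.9] rot [-0.0505 -0.1376 -0.0939] deg 10.0 shiftfirst
t 9.17 shift [-114.2  428.2   55.2] rot [-0.0505 -0.1376 -0.0939] deg 10.0 rotfirst
[ 0.528  -0.2163  0.2354]
[ -12.5127   34.7486  -12.1307   67.1445   -1.6538  102.494  -110.5241]
66 60 2.0e-13 [ 10.  31.   2.  71.  13. 108. -67.]
66 20 1.2e-14 [ 15.  30.  -4.  77.  15. 104. -69.]
66 0 1.1e-14 [ 16.  29.  -4.  80.  15. 102. -69.]
0 0 2.4e-14 [ 12.  36.  -1.  73.  13. 101. -70.]
0 60 9.6e-14 [ 12.  39.  -4.  64.  14. 109. -71.]
```

>>> {"fn": "drive_tool", "kwargs": {"moves": [[[0,10,-20],[0,0,0],0.6],[[0,28,-20],[0,0,0],0.6],[[-7,38,-10],[0,0,0],0.6],[[-8,40,0],[0,0,0],0.6],[[-8,40,0],[0,0,0],0.6],[[-8,40,0],[0,0,0],0.6],[[-8,40,0],[0,0,0],0.6],[[-8,40,0],[0,0,0],0.6],[[-8,40,0],[0,0,0],0.6],[[-8,40,0],[0,0,0],0.6],[[-7,40,0],[0,0,0],0.6],[[-5,42,0],[0,0,0],0.6]]}}

```text
time_s: 10.17
tool_pos: [0.5596, -0.2134, 0.2968]
tool_rot: [-180.0, 25.3, 3.6]
force: [1.1, -0.7, -2.6]
grip_width: 0.0636
grasp_force: 30.0
```

>>> {"fn": "drive_tool", "kwargs": {"moves": [[[0,0,0],[0,0,0],0.6],[[0,0,20],[0,0,0],0.6],[[0,0,20],[-0.025,-0.069,-0.047],0.6],[[0,0,10],[-0.025,-0.069,-0.047],0.6],[[0,0,0],[0,0,0],0.6],[[0,0,0],[0,0,0],0.6]]}}

```text
time_s: 10.67
tool_pos: [0.5389, -0.2123, 0.2505]
tool_rot: [-179.7, 33.2, 9.8]
force: [0.8, 0.1, -2.7]
grip_width: 0.0637
grasp_force: 30.0
```

Run:
```python
from h import *
inh(PAY);go(tt(PAY,66,0,25),1);T,o=tool();print(o['qpos'].round(0))
```

```text
in head mm [77.3 -2.6 90.8] F head [-2.17  0.08 -1.72] grip 0.0637 29.98191688209772 t 10.6667
t 10.67 shift [-1.8  2.1 33.9] rot [-0.0029  0.0016  0.0025] deg 0.2 rotfirst
[ 14.  32.  -3.  70.  13. 109. -68.]
```

>>> {"fn": "drive_tool", "kwargs": {"moves": [[[-2,2,10],[-0.003,0.002,0.002],0.6],[[0,0,10],[0,0,0],0.6],[[0,0,0],[0,0,0],0.6],[[0,0,0],[0,0,0],0.6]]}}

```text
time_s: 11.0
tool_pos: [0.5272, -0.2184, 0.2383]
tool_rot: [179.8, 32.8, 9.4]
force: [-0.9, 0.3, -1.8]
grip_width: 0.0639
grasp_force: 30.0
```

Run:
```python
from grasp2 import *
inh(PAY);go(tt(PAY,66,0,25),1)
c=env.get_calibration('wrist');p,d=env.read_camera('wrist');np.savez('pics/w6.npz',p=p,d=d,T=c['T']);cv2.imwrite('pics/w6.png',p[:,80:430].repeat(2,0).repeat(2,1)[:600])
meas(p,d,c,PAY,-14,38+40)
Q=(cloud(d,c)-PAY[:3,3])@PAY[:3,:3]*1e3;x,y,z=Q[...,0],Q[...,1],Q[...,2]
for a in range(-90,-20,8):
    s=(d>0)&(abs(x-a)<4)&(abs(y)<45)&(z>4)&(z<24);b=(d>0)&(abs(x-a)<4)&(abs(y)<15)&(abs(z)<5)
    if s.sum()>10: print(a,np.percentile(y[s],[2,98]).round(1),np.median(z[s]).round(1),s.sum(),'bed z',np.median(z[b]).round(1) if b.sum() else '')
s=(d>0)&(abs(y)<20)&(z>14)&(z<24)&(x<-70);print('foot x',np.percentile(x[s],[2,98]).round(1))
```

```text
in head mm [80.6  1.4 73.6] F head [-0.3  -0.43 -1.95] grip 0.0639 29.982320233248174 t 11.0
t 11.0 shift [ 2.  -1.9 16.9] rot [ 0.0017 -0.0053 -0.0035] deg 0.4 rotfirst
n 14872 slope [ 0.0244 -0.0002 77.9615] x low -10.2 y mids [np.float64(1.75), np.float64(1.87)] colour keys x 8.1 red,green [ 8.1 18.6 79.1] [  8.1 -15.3  79.1]
-66 [-29.4  29.3] 10.1 343 bed z 0.3
-58 [-29.   28.8] 9.5 873 bed z 0.4
-50 [-29.7  29.1] 10.1 584 bed z 0.3
-42 [-29.5  29.2] 10.2 490 bed z 0.3
-34 [-29.5  30. ] 10.3 496 bed z 0.3
-26 [-29.5  29.9] 10.2 469 bed z 0.2Traceback (most recent call last):
  File "<stdin>", line 9, in <module>
    return _quantile_unchecked(
        a, q, axis, out, overwrite_input, method, keepdims, weights)
    return _ureduce(a,
                    func=_quantile_ureduce_func,
    ...<5 lines>...
                    overwrite_input=overwrite_input,
                    method=method)
    r = func(a, **kwargs)
    result = _quantile(arr,
                       quantiles=q,
    ...<2 lines>...
                       out=out,
                       weights=wgt)
    slices_having_nans = np.isnan(arr[-1, ...])
                                  ~~~^^^^^^^^^
IndexError: index -1 is out of bounds for axis 0 with size 0
```

View pics/w6.png

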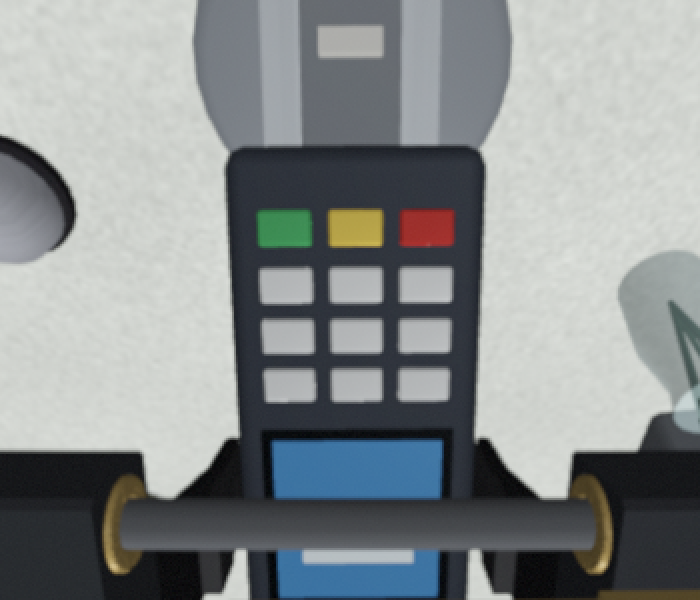

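The terminal is parallel, sits about 1.8 mm to one side in y, and is about 69 mm up the rail. I'll correct and lower.

>>> {"fn": "drive_tool", "kwargs": {"moves": [[[2,-1.9,10],[0.002,0,-0.003],0.6],[[2,0,10],[0,0,0],0.6],[[0,0,8],[0,0,0],0.6],[[0,0,4],[0,0,0],0.6],[[0,0,0],[0,0,0],0.6],[[0,0,0],[0,0,0],0.6]]}}

```text
time_s: 11.55
tool_pos: [0.5129, -0.2185, 0.2082]
tool_rot: [-179.9, 32.9, 9.7]
force: [0.6, 0.2, -2.3]
grip_width: 0.0633
grasp_force: 30.0
```

Run:
```python
from h import *
inh(PAY);go(tt(PAY,65,0,0),1)
```

```text
in head mm [74.9 -0.8 40.8] F head [-1.81 -0.11 -1.54] grip 0.0633 29.982258710078895 t 11.55
t 11.55 shift [-2.4  0.3  8.9] rot [-0.0001 -0.003   0.0012] deg 0.2 rotfirst
```

>>> {"fn": "drive_tool", "kwargs": {"moves": [[[-1,0,2],[0,0,0],0.6],[[0,0,2],[0,0,0],0.6],[[0,0,2],[0,0,0],0.6],[[0,0,1],[0,0,0],0.6],[[0,0,0],[0,0,0],0.6]]}}

```text
time_s: 11.97
tool_pos: [0.5087, -0.2193, 0.2035]
tool_rot: [-180.0, 32.9, 9.7]
force: [0.9, -0.1, 0.7]
grip_width: 0.064
grasp_force: 30.0
```

Run:
```python
from h import *
inh(PAY);go(tt(PAY,65,0,0),1)
```

```text
in head mm [75.7 -0.7 34.5] F head [-0.34  0.22  1.07] grip 0.064 29.98216698411852 t 11.9667
t 11.97 shift [-1.4  0.2  2.7] rot [ 0.0005 -0.0042  0.0012] deg 0.2 rotfirst
```

>>> {"fn": "drive_tool", "kwargs": {"moves": [[[0,0,1],[0,0,0],0.6],[[0,0,0.7],[0,0,0],0.6],[[0,0,0],[0,0,0],0.6],[[0,0,0],[0,0,0],0.6]]}}

```text
time_s: 12.3
tool_pos: [0.5084, -0.2194, 0.2029]
tool_rot: [180.0, 32.8, 9.7]
force: [2.6, 2.0, 5.3]
grip_width: 0.0639
grasp_force: 30.0
```

Run:
```python
from h import *
inh(PAY);go(tt(PAY,65,0,0),1);print(env.get_obs()['wrist_torque'])
```

```text
in head mm [75.6 -0.7 33.9] F head [ 0.7  -1.57  6.02] grip 0.0639 29.981958861462772 t 12.3
t 12.3 shift [-1.5  0.2  2.1] rot [ 0.0012 -0.0057  0.0011] deg 0.3 rotfirst
[ 0.1394 -0.5962  0.0003]
```

>>> {"fn": "drive_tool", "kwargs": {"moves": [[[3,0,0],[0,0,0],0.6],[[3,0,0],[0,0,0],0.6],[[3,0,0],[0,0,0],0.6],[[3,0,0],[0,0,0],0.6],[[3,0,0],[0,0,0],0.6],[[0,0,0],[0,0,0],0.6]]}}

```text
time_s: 12.8
tool_pos: [0.5213, -0.2172, 0.1939]
tool_rot: [180.0, 32.8, 9.7]
force: [3.7, 0.6, 4.0]
grip_width: 0.0642
grasp_force: 30.0
```

Run:
```python
from h import *
inh(PAY);go(tt(PAY,65,0,0),1);print(env.get_obs()['wrist_torque'])
```

```text
in head mm [59.8 -0.7 34. ] F head [-0.77  0.03  5.47] grip 0.0642 29.978902358561754 t 12.8
t 12.8 shift [-17.3   0.2   1.6] rot [ 0.0014 -0.0056  0.0014] deg 0.3 rotfirst
[-0.0099 -0.8509  0.0294]
```

>>> {"fn": "drive_tool", "kwargs": {"moves": [[[3,0,0],[0,0,0],0.6],[[3,0,0],[0,0,0],0.6],[[3,0,0],[0,0,0],0.6],[[3,0,0],[0,0,0],0.6],[[0,0,0],[0,0,0],0.6]]}}

```text
time_s: 13.22
tool_pos: [0.5311, -0.2155, 0.187]
tool_rot: [180.0, 32.8, 9.7]
force: [3.0, 0.6, 3.6]
grip_width: 0.0634
grasp_force: 30.0
```

Run:
```python
from h import *
inh(PAY);go(tt(PAY,48,0,0),1);print(env.get_obs()['wrist_torque'])
```

```text
in head mm [47.7 -0.7 34. ] F head [-0.39 -0.1   4.73] grip 0.0634 29.978296123445034 t 13.2167
t 13.22 shift [-12.4   0.2   1.8] rot [ 0.0011 -0.0051  0.0015] deg 0.3 rotfirst
[ 0.0447 -0.9215  0.0509]
```

>>> {"fn": "drive_tool", "kwargs": {"moves": [[[4,0,0],[0,0,0],0.6],[[4,0,0],[0,0,0],0.6],[[4,0,0],[0,0,0],0.6],[[4,0,0],[0,0,0],0.6],[[0,0,0],[0,0,0],0.6]]}}

```text
time_s: 13.63
tool_pos: [0.5443, -0.2131, 0.1778]
tool_rot: [-180.0, 32.8, 9.7]
force: [4.8, 0.5, 3.6]
grip_width: 0.0638
grasp_force: 30.0
```

Run:
```python
from h import *
inh(PAY);go(tt(PAY,20,0,0),1);print(env.get_obs()['wrist_torque'])
```

```text
in head mm [31.3 -0.9 34.2] F head [-1.9   0.31  5.67] grip 0.0638 29.977463646791875 t 13.6333
t 13.63 shift [-0.8  0.4  2.4] rot [ 0.0008 -0.0047  0.0018] deg 0.3 rotfirst
[ 0.0023 -1.0276  0.038 ]
```

>>> {"fn": "drive_tool", "kwargs": {"moves": [[[3,0,0],[0,0,0],0.6],[[3,0,0],[0,0,0],0.6],[[3,0,0],[0,0,0],0.6],[[3,0,0],[0,0,0],0.6],[[3,0,0],[0,0,0],0.6],[[2,0,0],[0,0,0],0.6],[[2,0,0],[0,0,0],0.6],[[0,0,0],[0,0,0],0.6],[[0,0,0],[0,0,0],0.6]], "newtons": 45}}

```text
time_s: 14.38
tool_pos: [0.5573, -0.2109, 0.1694]
tool_rot: [-179.9, 33.2, 9.6]
force: [-3.3, 0.5, 9.8]
grip_width: 0.0636
grasp_force: 45.0
```

Run:
```python
from h import *
inh(PAY);print(env.get_obs()['wrist_torque'])
```

```text
in head mm [15.8 -0.9 34.8] F head [ 8.23 -1.09  6.26] grip 0.0636 44.98311976902187 t 14.3833
[ 0.0231  1.1111 -0.1091]
```

>>> {"fn": "drive_tool", "kwargs": {"moves": [[[2,0,0],[0,0,0],0.6],[[2,0,0],[0,0,0],0.6],[[1,0,0],[0,0,0],0.6],[[1,0,0],[0,0,0],0.6],[[0,0,0],[0,0,0],0.6],[[0,0,0],[0,0,0],0.6]]}}

```text
time_s: 14.88
tool_pos: [0.5617, -0.2102, 0.1664]
tool_rot: [-179.9, 33.3, 9.6]
force: [-3.8, 1.1, 11.4]
grip_width: 0.0635
grasp_force: 45.0
```

Run:
```python
from h import *
inh(PAY);print(env.get_obs()['wrist_torque'])
```

```text
in head mm [10.4 -0.8 35. ] F head [ 9.46 -1.67  7.26] grip 0.0635 44.98639306984842 t 14.8833
[ 0.0729  1.4418 -0.1341]
```

>>> {"fn": "drive_tool", "kwargs": {"moves": [[[1,0,0],[0,0,0],0.6],[[1,0,0],[0,0,0],0.6],[[0.5,0,0],[0,0,0],0.6],[[0,0,0],[0,0,0],0.6],[[0,0,0],[0,0,0],0.6]]}}

```text
time_s: 15.3
tool_pos: [0.5635, -0.2099, 0.1646]
tool_rot: [-179.9, 33.3, 9.6]
force: [-6.0, 1.5, 9.7]
grip_width: 0.0638
grasp_force: 45.0
```

Run:
```python
from h import *
from grasp2 import meas
inh(PAY);print(env.get_obs()['wrist_torque'])
c=env.get_calibration('wrist');p,d=env.read_camera('wrist')
meas(p,d,c,PAY,-80,38)
Q=(cloud(d,c)-PAY[:3,3])@PAY[:3,:3]*1e3;x,y,z=Q[...,0],Q[...,1],Q[...,2]
s=(d>0)&(abs(y)<20)&(z>13)&(z<25)&(x<-80)&(x>-110);print('foot x',np.percentile(x[s],[2,98]).round(1),s.sum())
```

```text
in head mm [ 7.8 -0.8 34.5] F head [10.24 -2.46  4.73] grip 0.0638 44.98611976392567 t 15.3
[ 0.058   1.2131 -0.0882]
n 16303 slope [ 0.0214 -0.0024 38.7811] x low -82.8 y mids [np.float64(-0.72), np.float64(-0.6)] colour keys x -64.5 red,green [-64.5  16.1  39.6] [-64.5 -17.6  39.8]
foot x [-94.9 -86.9] 1305
```

>>> {"fn": "drive_tool", "kwargs": {"moves": [[[0.7,0,0],[0,0,0],0.6],[[0,0,0],[0,0,0],0.6],[[-2,0,0],[0,0,0],0.6],[[-2,0,0],[0,0,0],0.6],[[-2,0,0],[0,0,0],0.6],[[0,0,0],[0,0,0],0.6],[[0,0,0],[0,0,0],0.6]]}}

```text
time_s: 15.93
tool_pos: [0.5621, -0.2101, 0.1652]
tool_rot: [-180.0, 32.9, 9.7]
force: [3.1, -0.7, -1.8]
grip_width: 0.0634
grasp_force: 45.0
```

Run:
```python
from h import *
inh(PAY)
```

```text
in head mm [ 9.4 -0.9 34.2] F head [-3.46  1.19  0.24] grip 0.0634 44.972765827551484 t 15.9333
```

Backing off, the pull is resisted (force goes from +10 N to −3.5 N), so the catch is holding. I'll release and retract.

>>> {"fn": "drive_tool", "kwargs": {"moves": [[[1,0,0],[0,0,0],0],[[0,0,0],[0,0,0],0],[[0,0,0],[0,0,0],0],[[0,0,0],[0,0,0],0],[[0,0,0],[0,0,0],0],[[0,0,0],[0,0,0],0],[[0,0,-10],[0,0,0],0],[[0,0,-20],[0,0,0],0],[[0,0,-30],[0,0,0],0],[[0,0,-30],[0,0,0],0],[[0,0,0],[0,0,0],0],[[0,0,0],[0,0,0],0]]}}

```text
time_s: 16.93
tool_pos: [0.6122, -0.2014, 0.243]
tool_rot: [180.0, 32.7, 9.7]
force: [-0.6, -0.1, -0.6]
grip_width: 0.0867
grasp_force: 0.0
```

Run:
```python
from grasp2 import *
inh(PAY)
c=env.get_calibration('wrist');p,d=env.read_camera('wrist');meas(p,d,c,PAY,-80,38)
a=p[60:,60:450];s,ds=env.read_camera('scene');b=s[130:220,180:360]
b=cv2.resize(b,(390,195));cv2.imwrite('pics/end.png',np.vstack([a,b]))
for n,H in(('pay',PAY),('dock',DOCK)):
    cs=env.get_calibration('scene');Q=(cloud(ds,cs)-H[:3,3])@H[:3,:3]*1e3
    o=orange(s)&(abs(Q[...,1])<25)&(Q[...,0]>60)&(Q[...,0]<145);q=Q[o];f=np.load('pics/scene0.npz');Q0=(cloud(f['d'],cs)-H[:3,3])@H[:3,:3]*1e3;o0=orange(f['p'])&(abs(Q0[...,1])<25)&(Q0[...,0]>60)&(Q0[...,0]<145)
    print(n,'pad z now',np.median(q[q[:,0]>104][:,2]) if len(q) else '', 'start',np.median(Q0[o0][Q0[o0][:,0]>104][:,2]))
```

```text
in head mm [ 12.3  -1.1 127.1] F head [ 0.15  0.01 -0.89] grip 0.0867 0.0 t 16.9333
n 5863 slope [ 0.0194  0.0009 38.7226] x low -81.2 y mids [np.float64(-0.84), np.float64(-0.47)] colour keys x -62.9 red,green [-63.3  16.3  39.7] [-62.6 -17.8  39.6]
pay pad z now  start 8.860922878723764
dock pad z now 7.933135687653971 start 7.603240972294597
```

View pics/end.png

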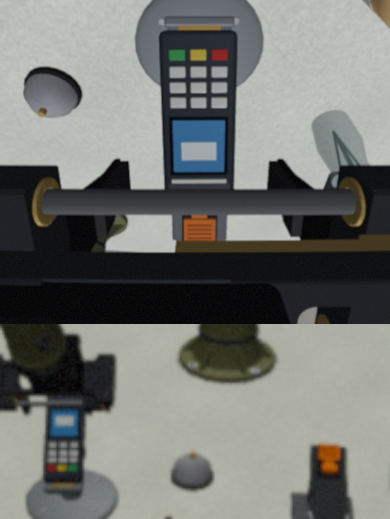

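The picture shows the terminal home on the pay stand, with the pad and foot stop visible at its ends. The ejector has not pushed it back, so it is locked. The dock's catch is up, and the gripper is clear.

```bash
python3 -c "
from cell import env
print(env.sign_off())"
```

```text
the job is handed in; nothing more can be done
None
```

The terminal is off the dock and locked home on the pay stand, with the gripper let go and clear of it; I handed the job in at about 17 s, and sign-off gave no verdict.

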